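# Switch on the guarded toggle that is still off

## Robot

A 6-joint arm with a two-finger parallel gripper is mounted at the origin on a cart in front of the work surface, level with it; the furniture and walls round the work are solid. World frame = base frame: x ahead of the robot, y to its left, z up, the work surface at z = 0. Lengths are in m, angles in rad, forces in N, time in s.
With the tool pointing down it reaches from about 0.375 to 0.9 m from the base axis. Payload 3.1 kg.
Tool frame: the origin (TCP) lies between the finger pads; the fingertips stand manip.finger_overhang ahead of it and the grasp point (between the pads) lies 5 mm behind it (manip.finger_overhang is the distance from the TCP to the fingertips, in m); z points along the fingers, y is the line along which they close (so a half turn about z gives the same grasp; the last joint's range is limited). The gripper opens to 85 mm and grips with 20 to 120 N. Pads are 22 mm wide; open, the fingers measure 114 mm over their backs; the gripper's body (76 mm by 85 mm) begins 54 mm behind the grasp point. The pads swing forward as they close: fully open they stand 13 mm farther back than shut.
Start: joints at [-1.379, 0.527, 1.433, -0, 1.181, -0.178], TCP at [0.226, -0.582, 0.245] pointing down, gripper open.
Joint ranges: [-3.08, 3.08], [-0.75, 2.2], [0.22, 2.44], [-1.43, 4.57], [0, 2.65], [-2.85, 2.85]. Speed limits (rad/s): [2.79, 2.79, 3.14, 3.14, 3.14, 3.14].

## Interface

Orientations are given as a unit quaternion [x, y, z, w].
In Python, from station import manip gives the robot as it stands.
- The arm moves only by the tool drive_tool, never from a script. Its argument "plan" is a list of rows, each a list of 7 numbers: the shift along the tool's x, y, z in m, then the turn, a rotation vector about the tool's x, y, z in degrees, then the opening, from -1 (shut) to 1 (fully open). In form: [[x, y, z, wx, wy, wz, gripper], ...]. A call has 1 to 10 rows; each row shifts and turns the commanded pose from where the row before left it, along the tool's axes as they then stand; what a row does not reach is not made up. A row lasts 1/10 s, in which the tool goes at most 50 mm and 8.59 degrees, less where a joint would pass 70% of its speed; a pose out of reach is approached as far as the arm can. A call is refused whole if a number of a shift passes 0.05 or a number of a turn 8.59, either way. A call with a gripper value outside its range is refused whole. The fingers move at their own pace and stop on an object; "newtons" is the grip in N (left out, the last holds). Time passes only in rows, so rows that do not move let the fingers close. It gives the time, the measured TCP pose, the force, the opening and the grip force at its end, in the units of the state.
- manip.sense(): the state, without advancing time (a new reading comes with each control period).
- manip.snapshot(name): name is "scene" or "top"; returns a dict with "image" (384x512x3 uint8, red, green, blue), "z_map" (384x512 float32, m along the optical axis (not along the pixel's ray), 0 where there is no reading), "fov_y" (degrees; the focal length in pixels is half the picture's height over the tangent of half this angle, whatever the lens; pixels are square), "cx", "cy" (the principal point, pixels), "extrinsics" (4x4, takes a point from camera to world coordinates). Camera axes: x right, y up, looking along -z (the intrinsics and any distortion apply to the point x, -y, -z); pixel columns grow to the right and rows downward; lengths in m; the calibration is good to about 2 mm. A picture is of the moment at which its call begins.
- manip.sign_off(): hands the job in; it is judged then, once.
The state is a dict: "t": time; "q": joint angles; "qd": joint speeds; "tau": joint torques, N m; "tcp_pos": TCP position; "tool_rot": TCP orientation; "force": force on the tool from outside, world axes, zero at the start; "ft_torque": the same for the moment, N m; "finger_gap": opening from 0.0 (shut) to 1.0 (fully open); "gripper_force": force on a finger pad.
Only numpy, scipy, OpenCV 4.12 (cv2) and the standard library are available. Lean on these libraries where they do the work, as an engineer would, in place of code of your own. Each camera call takes 0.05 s, during which the arm holds its last target. There are 200 camera calls.

## Task

Two identical switch boxes with clear hinged guards are bolted to the bench; in one of them the toggle is still off, leaning toward the guard's lip. Lift that guard by its lip with a fingertip or the back of a finger, push the toggle beneath it all the way over to on (away from the lip, toward the hinge), then draw the finger out so that the guard drops shut again. Work gently and grip nothing, leave the other switch and its guard as they are, and leave the loose wood block, marker and nut where they lie.

Things in the scene. Friction and masses are not known exactly. Their poses are not given: they have to be found in the camera images.
- switch_1: grey steel switch box fixed to the bench, 106 x 104 mm, 75 mm high, on a 106 x 134 x 4 mm bolted foot plate. Origin: on the bench below the box middle (box front face at x = -0.049, rear at x = +0.057 in this frame). x points from the guard's lip to its hinge, z up: the lip faces the robot's left, turned 0.07 to 0.57 rad toward the robot. Its toggle starts off; it may be the left or the right box
- switch_2: identical switch box with the same frame; its toggle is already on. To be left alone
- guard_1 (a joint): opening of the guard of switch_1, rad: 0 shut, grows as the lip rises, at most 1.4. Clear upside-down tray over the box top, 96 mm long, 96 wide (90 inside), 54 high, 3 mm walls all round, hinged along the rear edge. About 0.15 kg; never stays open: it falls shut unless held, and rests on a finger that reaches in under its front wall
- guard_2 (a joint): the same for switch_2
- toggle_1 (a joint): toggle of switch_1, rad: 0 off (leans 0.3 rad toward the lip), 0.6 on (leans 0.3 rad toward the hinge); stays where it is left (friction; about 2 N at its tip moves it)
- toggle_2 (a joint): the same for switch_2
- hinge_1 (a point): middle of the hinge line of guard_1: 76 mm above the bench, at x = +0.045 in the box frame; axes as the box
- lip_1 (a point): middle of the front edge, underside, of the 3 mm aluminium lip along the guard's lower front edge, 107 mm from the hinge line; moves with the guard. Shut: 77 mm above the bench, 13 mm ahead of the box front, free below: a finger leaning about 45 degrees goes under it from the lip side. Front wall: outer face 95, inner 91 mm from the hinge line
- toggle_1_tip (a point): tip of the black bat toggle of switch_1, 11 mm thick near the tip; 42 mm from its pivot, which lies on the box top at x = -0.023, z = 0.076 in the box frame
- wood_block: brown wooden block, 36 x 100 x 30 mm, loose, lying flat; origin at its underside. Leave it
- marker: black marker pen, 137 mm long, 16 mm thick, loose, lying on the bench; origin at its underside. Leave it
- nut: steel hex nut, 35 mm wide, 18 mm high, loose; origin at its underside. Leave it

How it is judged:
On the way, in this order (a step that is already met when the one before it is completed fails the run):
1. the guard of switch_1 is lifted (at least 0.3 rad) while its toggle is still off (value of joint guard_1 above 0.3 rad and value of joint toggle_1 below 0.2 rad), for 0.1 s.
2. the toggle is pushed over to on beneath the raised guard (value of joint toggle_1 above 0.48 rad and value of joint guard_1 above 0.2 rad), for 0.1 s.
At the end, for the whole second after the job is handed in: toggle_1 is on (over 0.48 of its 0.6 rad) and guard_1 has dropped shut (within 0.06 rad); toggle_2 is still on and guard_2 shut; wood block, marker and nut lie within 30 mm of where they were (value of joint each of toggle_1, toggle_2 above 0.48 rad and value of joint each of guard_1, guard_2 below 0.06 rad and distance of each of wood_block, marker, nut from where it was at the start of the episode below 0.03 m); the robot touches nothing.
It fails at once if the other switch is disturbed: its guard lifted more than 0.15 rad or its toggle moved off on (value of joint guard_2 above 0.15 rad or value of joint toggle_2 below 0.48 rad).
It fails at once if guard or toggle is gripped or forced: more than 18 N between the fingers and it (contact force between the fingers and guard_1 above 18 N or contact force between the fingers and toggle_1 above 18 N).
It fails at once if wood block, marker or nut is pushed away by 30 mm or more or lifted (distance of any of wood_block, marker, nut from where it was at the start of the episode above 0.03 m).
It also fails if it takes over 32 s, if anything falls off the work surface, if the arm or the gripper's body presses on something with over 40 N, if the wrist force passes 120 N, or if a joint passes its speed limit or range.

## Working session

There is one attempt and no reset: what is moved stays moved. The work goes in short steps, Python scripts to look and compute and a tool call to move; the robot and the scene stay as the last step left them, time stands still between calls to the robot, and variables do not carry over. Pictures are saved under pics/ and viewed, at most 11 in all, crops included, and the job is handed in when it is done.

Besides the shell and the picture viewer there is one more tool, called after "Emit:" in YAML: its name, and indented under it one key for each argument. drive_tool: Moves the arm, as the interface text tells. Its arguments: {"type":"object","properties":{"plan":{"type":"array"},"newtons":{"type":"number"}},"required":["plan"]}

```bash
ls; mkdir -p pics
python3 - <<'E'
from station import manip
import cv2,numpy as np,pickle
s=manip.sense();print(s,manip.finger_overhang)
d={}
for n in("scene","top"):
    d[n]=manip.snapshot(n);cv2.imwrite(f"pics/{n}0.png",cv2.resize(d[n]["image"][:,:,::-1],(768,576)))
    print(n,d[n]["fov_y"],d[n]["cx"],d[n]["cy"],d[n]["extrinsics"],[k for k in d[n]])
pickle.dump(d,open("d0.pkl","wb"))
E
```

```text
pics
{'t': 0.0, 'q': array([-1.37850151e+00,  5.28466690e-01,  1.43393324e+00, -3.15972912e-05,
        1.18138293e+00, -1.78484136e-01]), 'qd': array([ 4.73749873e-04,  3.46715908e-04,  1.16304122e-03, -6.16691331e-05,
       -2.65175010e-04,  3.38198360e-04]), 'tau': array([ 3.28299666e-05, -4.42343009e+01, -1.78025687e+01, -2.36768318e-05,
        8.56399827e-03,  7.78838199e-06]), 'tcp_pos': array([ 0.22635655, -0.58181964,  0.24432342]), 'tool_rot': array([ 9.82862836e-01,  1.84335149e-01, -2.21709163e-05, -1.09497788e-03]), 'force': array([-0.37794982,  0.24492562,  0.08802096]), 'ft_torque': array([ 0.01473832, -0.05987947,  0.0268827 ]), 'gripper_force': 0.0, 'finger_gap': 1.001968407744162} 0.014
scene 50.50763859065091 256.5674212745682 193.70643836677314 [[-4.63096537e-01  4.38687920e-01 -7.70126292e-01 -1.09254709e-01]
 [-8.86307761e-01 -2.28834529e-01  4.02608136e-01  5.41784887e-01]
 [ 3.87838905e-04  8.69015343e-01  4.94784986e-01  5.17177693e-01]
 [ 0.00000000e+00  0.00000000e+00  0.00000000e+00  1.00000000e+00]] ['image', 'z_map', 'fov_y', 'cx', 'cy', 'extrinsics']
top 54.729115715582985 257.1915559377436 191.74362686909922 [[-0.00234689  0.99203068 -0.12597469  0.40210133]
 [-0.99981288 -0.00474668 -0.01875297  0.19314727]
 [-0.01920149  0.12590711  0.99185619  0.95391683]
 [ 0.          0.          0.          1.        ]] ['image', 'z_map', 'fov_y', 'cx', 'cy', 'extrinsics']
```

View pics/scene0.png

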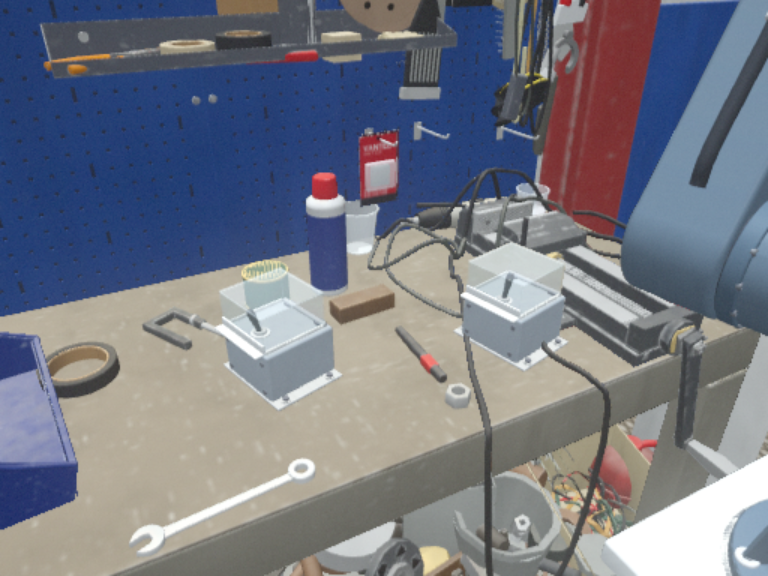

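View pics/top0.png

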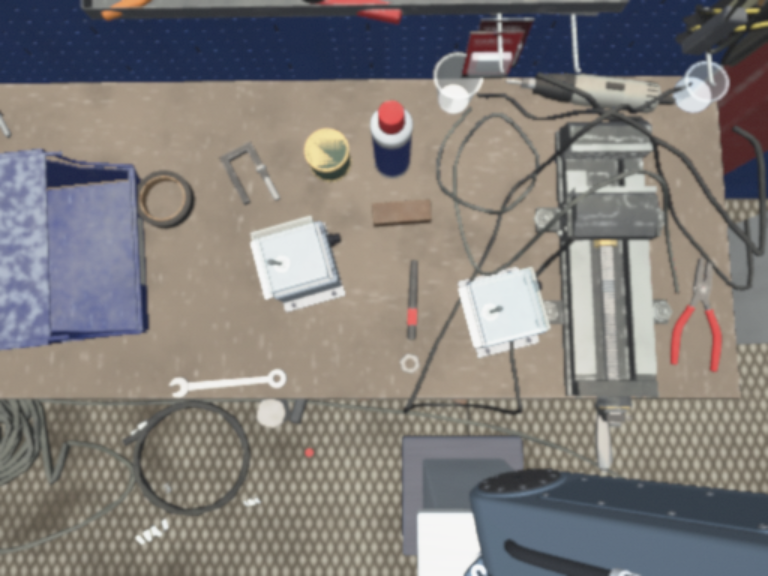

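The scene view shows two boxes, with the left one near (270,345) and the right one near (512,310). The left toggle leans left toward the lip, from (262,333) to (250,312), so it is off. The right toggle leans right toward the hinge, so switch_1 is the left box. Next I'll measure its pose.

```bash
cat > h.py <<'E'
import numpy as np,cv2,pickle
def cloud(s):
    h,w=s["z_map"].shape;f=h/2/np.tan(np.radians(s["fov_y"]/2))
    v,u=np.mgrid[:h,:w];z=s["z_map"]
    p=np.stack([(u-s["cx"])/f*z,-(v-s["cy"])/f*z,-z],-1)
    E=s["extrinsics"];P=p@E[:3,:3].T+E[:3,3];P[z==0]=np.nan;return P
def ray(s,u,v,zp):
    f=s["z_map"].shape[0]/2/np.tan(np.radians(s["fov_y"]/2));E=s["extrinsics"]
    d=E[:3,:3]@np.array([(u-s["cx"])/f,-(v-s["cy"])/f,-1]);o=E[:3,3]
    return o+d*(zp-o[2])/d[2]
def proj(s,P):
    f=s["z_map"].shape[0]/2/np.tan(np.radians(s["fov_y"]/2));E=s["extrinsics"]
    p=(np.asarray(P)-E[:3,3])@E[:3,:3];return np.stack([s["cx"]+f*p[...,0]/-p[...,2],s["cy"]-f*p[...,1]/-p[...,2]],-1)
E
python3 - <<'E'
from h import *
d=pickle.load(open("d0.pkl","rb"))
for n,boxes in (("top",[(160,140,235,212),(300,172,372,242)]),("scene",[(140,175,232,275),(295,155,385,250)])):
    P=cloud(d[n])
    for (u0,v0,u1,v1) in boxes:
        q=P[v0:v1,u0:u1].reshape(-1,3);q=q[np.isfinite(q[:,2])]
        print(n,np.histogram(q[:,2],bins=np.arange(-.01,.16,.01))[0])
        for lo,hi in((.065,.09),(.12,.14)):
            m=(q[:,2]>lo)&(q[:,2]<hi)
            if m.sum()>30:
                r=q[m];c,wh,a=cv2.minAreaRect((r[:,:2]*1000).astype(np.float32));print(lo,m.sum(),np.median(r[:,2]),c,wh,a)
ims=[]
for n,(u0,v0,u1,v1) in (("top",(160,138,240,212)),("scene",(140,175,235,275)),("top",(300,170,380,244)),("scene",(295,155,390,255))):
    ims.append(cv2.resize(d[n]["image"][v0:v1,u0:u1,::-1],(400,300),interpolation=cv2.INTER_CUBIC))
cv2.imwrite("pics/crop.png",np.vstack([np.hstack(ims[:2]),np.hstack(ims[2:])]))
E
```

```text
top [1141 1651   38   30   47   93   32   41  244  130   47   42   46  811
  981    0]
0.065 394 0.07698794426588373 (559.04833984375, 356.94073486328125) (103.5176773071289, 118.86194610595703) 16.093372344970703
0.12 1792 0.13018854683201886 (560.0894165039062, 355.90032958984375) (96.40328979492188, 96.4038314819336) 16.121097564697266
top [ 882 1456  176   67   18   40   26   33  168  156   51   28   34  848
 1033    0]
0.065 340 0.07973695030705058 (488.00372314453125, 9.013313293457031) (110.70291900634766, 155.58392333984375) 14.207693099975586
0.12 1881 0.13014061890333561 (480.72503662109375, 24.578258514404297) (95.9903793334961, 97.038818359375) 14.027297019958496
scene [ 233 3145  460  410  449  385  385  436  285  472  313  304  300  367
 1215    0]
0.065 870 0.08053216310865219 (593.529052734375, 299.46826171875) (126.48783874511719, 276.4603271484375) 31.519317626953125
0.12 1582 0.13097350233926336 (558.8646240234375, 357.96234130859375) (99.73411560058594, 97.61447143554688) 16.297502517700195
scene [ 213 2309  555  410  488  493  524  375  442  545  306  303  297  335
  914    0]
0.065 1174 0.079375040907368 (558.8310546875, -23.487030029296875) (190.12905883789062, 329.18328857421875) 42.79151153564453
0.12 1249 0.13076560347341065 (490.7986755371094, -0.1321258544921875) (107.10525512695312, 167.77951049804688) 21.850908279418945
```

View pics/crop.png

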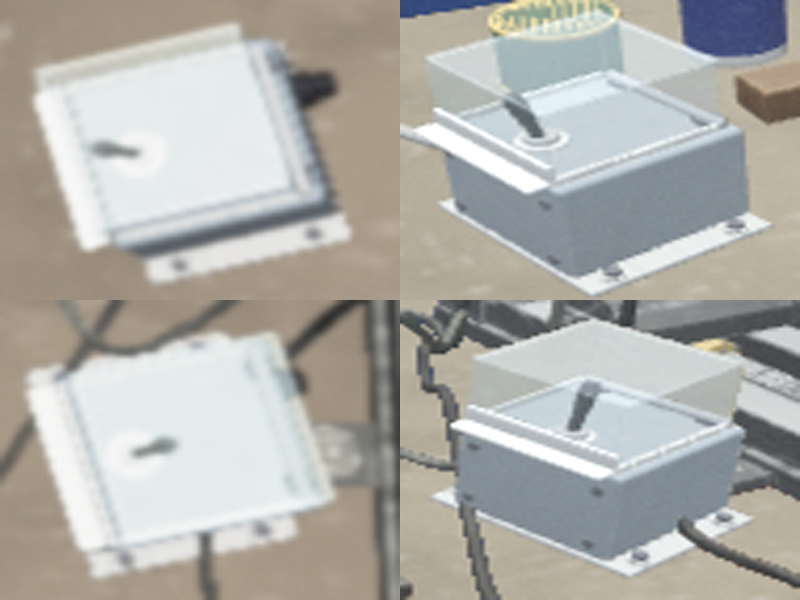

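The crop confirms it: the upper (left) box's toggle leans to the lip side and the lower (right) box's toggle leans to the hinge. switch_1 therefore has its origin near (0.560, 0.355) and is turned 16°. I'll write a row planner next and check clearance.

```bash
cat >> h.py <<'E'
from scipy.spatial.transform import Rotation as Ro
th=np.radians(16.15);ex=np.array([np.sin(th),-np.cos(th),0]);ey=np.array([np.cos(th),np.sin(th),0]);ez=np.array([0,0,1.])
O=np.array([.560,.355,0])
def tilt(deg):  # tool rotation: y along ey, z leaning deg from down toward hinge
    t=np.radians(deg);z=ex*np.sin(t)-ez*np.cos(t);return Ro.from_matrix(np.stack([np.cross(ey,z),ey,z],1))
def box(x,z,y=0): return O+ex*x+ey*y+ez*z
def tcp_for_U(x,z,deg=45,half=.011,y=0): # upper corner of the fingertip at box (x,z)
    R=tilt(deg).as_matrix();return box(x,z,y)+R[:,0]*half-R[:,2]*.014
def inbox(p): p=np.asarray(p)-O;return np.array([p@ex,p@ey,p[2]])
def rows(p,R,wps,g=-1):
    p=np.array(p);out=[]
    for pt,Rt,n in wps:
        p0=p.copy();w=(R.inv()*Rt).as_rotvec();R0=R
        for i in range(1,n+1):
            sh=np.round(R.inv().apply(p0+(pt-p0)*i/n-p),3)
            t=np.round((R.inv()*(R0*Ro.from_rotvec(w*i/n))).as_rotvec(degrees=True),1)
            out.append([*map(float,sh),*map(float,t),g]);p=p+R.apply(sh);R=R*Ro.from_rotvec(t,degrees=True)
    for k in range(0,len(out),10): print(str(out[k:k+10]).replace(" ",""))
    return p,R
E
python3 - <<'E'
from h import *
d=pickle.load(open("d0.pkl","rb"));P=cloud(d["top"]).reshape(-1,3);P=P[np.isfinite(P[:,2])]
r=np.hypot(P[:,0],P[:,1])
for y in np.arange(-.3,.75,.1):
    m=(abs(P[:,1]-y)<.05)&(r>.3);print(round(y,1),[round(float(P[m&(abs(P[:,0]-x)<.05),2].max(initial=-1)),2) for x in(.4,.5,.6,.7,.8)])
p=np.array([.22635655,-.58181964,.24432342]);R=Ro.from_quat([.98286,.18434,0,0])
wps=[]
for k,a in enumerate(np.linspace(-1.2,.68,9)[1:]):
    f=(k+1)/8;az=.371+(1.852-.371)*f;rr=.624+.05*f
    Rt=Ro.from_matrix(np.array([[np.cos(az),np.sin(az),0],[np.sin(az),-np.cos(az),0],[0,0,-1]]).T)
    wps.append((np.array([rr*np.cos(a),rr*np.sin(a),.33]),Rt,4))
rows(p,R,wps)
print(tcp_for_U(-.09,.075),tcp_for_U(-.055,.07))
E
```

```text
-0.3 [0.02, 0.03, 0.06, 0.07, 0.33]
-0.2 [0.06, 0.06, 0.1, 0.16, 0.34]
-0.1 [0.06, 0.06, 0.15, 0.15, 0.39]
0.0 [0.13, 0.13, 0.13, 0.08, 0.39]
0.1 [0.13, 0.13, 0.11, 0.09, 0.39]
0.2 [0.02, 0.02, 0.04, 0.2, 0.39]
0.3 [0.01, 0.13, 0.13, 0.06, 0.39]
0.4 [0.02, 0.13, 0.13, 0.02, 0.39]
0.5 [0.01, 0.01, 0.01, 0.02, 0.39]
0.6 [0.07, 0.06, 0.05, 0.05, 0.01]
0.7 [0.13, 0.14, 0.13, 0.13, 0.01]
[[0.037,-0.003,-0.021,0.0,0.0,-2.7,-1],[0.036,-0.001,-0.022,0.0,0.0,-2.6,-1],[0.037,0.001,-0.021,0.0,0.0,-2.7,-1],[0.037,0.002,-0.022,0.0,0.0,-2.6,-1],[0.037,-0.005,0.0,0.0,0.0,-2.7,-1],[0.037,-0.003,0.0,0.0,0.0,-2.6,-1],[0.037,-0.001,0.0,0.0,0.0,-2.7,-1],[0.037,0.001,0.0,0.0,0.0,-2.6,-1],[0.037,-0.007,0.0,0.0,0.0,-2.7,-1],[0.037,-0.005,0.0,0.0,0.0,-2.6,-1]]
[[0.038,-0.003,0.0,0.0,0.0,-2.7,-1],[0.037,-0.001,0.0,0.0,0.0,-2.6,-1],[0.037,-0.009,0.0,0.0,0.0,-2.7,-1],[0.037,-0.006,0.0,0.0,0.0,-2.6,-1],[0.038,-0.006,0.0,0.0,0.0,-2.7,-1],[0.038,-0.003,0.0,0.0,0.0,-2.6,-1],[0.037,-0.01,0.0,0.0,0.0,-2.7,-1],[0.037,-0.009,0.0,0.0,0.0,-2.6,-1],[0.037,-0.007,0.0,0.0,0.0,-2.7,-1],[0.038,-0.005,0.0,0.0,0.0,-2.6,-1]]
[[0.037,-0.013,0.0,0.0,0.0,-2.7,-1],[0.037,-0.01,0.0,0.0,0.0,-2.6,-1],[0.037,-0.009,0.0,0.0,0.0,-2.7,-1],[0.038,-0.008,0.0,0.0,0.0,-2.7,-1],[0.036,-0.014,0.0,0.0,0.0,-2.6,-1],[0.037,-0.013,0.0,0.0,0.0,-2.7,-1],[0.038,-0.011,0.0,0.0,0.0,-2.6,-1],[0.038,-0.009,0.0,0.0,0.0,-2.7,-1],[0.036,-0.016,0.0,0.0,0.0,-2.6,-1],[0.036,-0.015,0.0,0.0,0.0,-2.7,-1]]
[[0.037,-0.013,0.0,0.0,0.0,-2.6,-1],[0.038,-0.011,0.0,0.0,0.0,-2.7,-1]]
[0.53004913 0.45842836 0.07712132] [0.53978449 0.42480958 0.07212132]
```

Emit:
drive_tool:
  plan:
    - [0.037, -0.003, -0.021, 0, 0, -2.7, -1]
    - [0.036, -0.001, -0.022, 0, 0, -2.6, -1]
    - [0.037, 0.001, -0.021, 0, 0, -2.7, -1]
    - [0.037, 0.002, -0.022, 0, 0, -2.6, -1]
    - [0.037, -0.005, 0, 0, 0, -2.7, -1]
    - [0.037, -0.003, 0, 0, 0, -2.6, -1]
    - [0.037, -0.001, 0, 0, 0, -2.7, -1]
    - [0.037, 0.001, 0, 0, 0, -2.6, -1]
    - [0.037, -0.007, 0, 0, 0, -2.7, -1]
    - [0.037, -0.005, 0, 0, 0, -2.6, -1]

```text
t: 1.1
tcp_pos: [0.5206, -0.3642, 0.3305]
tool_rot: [0.914, 0.406, -0.0, -0.001]
force: [-0.2, 0.0, -0.3]
finger_gap: -0.0
gripper_force: 0.0
```

Emit:
drive_tool:
  plan:
    - [0.038, -0.003, 0, 0, 0, -2.7, -1]
    - [0.037, -0.001, 0, 0, 0, -2.6, -1]
    - [0.037, -0.009, 0, 0, 0, -2.7, -1]
    - [0.037, -0.006, 0, 0, 0, -2.6, -1]
    - [0.038, -0.006, 0, 0, 0, -2.7, -1]
    - [0.038, -0.003, 0, 0, 0, -2.6, -1]
    - [0.037, -0.01, 0, 0, 0, -2.7, -1]
    - [0.037, -0.009, 0, 0, 0, -2.6, -1]
    - [0.037, -0.007, 0, 0, 0, -2.7, -1]
    - [0.038, -0.005, 0, 0, 0, -2.6, -1]

```text
t: 2.1
tcp_pos: [0.6553, -0.0158, 0.3307]
tool_rot: [0.797, 0.604, -0.0, -0.0]
force: [0.8, 0.6, 0.4]
finger_gap: -0.002
gripper_force: 0.0
```

Emit:
drive_tool:
  plan:
    - [0.037, -0.013, 0, 0, 0, -2.7, -1]
    - [0.037, -0.01, 0, 0, 0, -2.6, -1]
    - [0.037, -0.009, 0, 0, 0, -2.7, -1]
    - [0.038, -0.008, 0, 0, 0, -2.7, -1]
    - [0.036, -0.014, 0, 0, 0, -2.6, -1]
    - [0.037, -0.013, 0, 0, 0, -2.7, -1]
    - [0.038, -0.011, 0, 0, 0, -2.6, -1]
    - [0.038, -0.009, 0, 0, 0, -2.7, -1]
    - [0.036, -0.016, 0, 0, 0, -2.6, -1]
    - [0.036, -0.015, 0, 0, 0, -2.7, -1]

```text
t: 3.1
tcp_pos: [0.5622, 0.3561, 0.3304]
tool_rot: [0.636, 0.771, -0.001, -0.0]
force: [1.1, 0.4, -0.9]
finger_gap: -0.004
gripper_force: 0.0
```

Run:
```python
from h import *
from station import manip
s=manip.sense();print(s["t"],s["q"].round(2),s["tcp_pos"],s["finger_gap"])
R=Ro.from_quat(s["tool_rot"])
t=tcp_for_U(-.09,.075)
rows(s["tcp_pos"],R,[(t+np.array([0,.02,.18]),tilt(20),4),(t+np.array([0,.02,.12]),tilt(45),6)])
```

```text
3.1 [0.4  0.51 1.22 0.   1.42 0.21] [0.56217048 0.35605634 0.33044867] -0.00435975666179817
[[0.032,-0.002,0.018,-0.2,-5.0,-1.3,-1],[0.033,-0.001,0.016,-0.3,-5.0,-1.3,-1],[0.034,-0.001,0.012,-0.2,-5.0,-1.2,-1],[0.035,-0.0,0.01,-0.3,-5.0,-1.3,-1],[0.003,-0.0,0.009,0.0,-4.2,-0.0,-1],[0.005,-0.0,0.009,0.0,-4.1,-0.0,-1],[0.004,-0.0,0.009,0.0,-4.2,-0.0,-1],[0.006,-0.0,0.009,0.0,-4.2,-0.0,-1],[0.006,-0.0,0.008,0.0,-4.1,-0.0,-1],[0.007,-0.0,0.007,0.0,-4.2,-0.0,-1]]
```

Emit:
drive_tool:
  plan:
    - [0.032, -0.002, 0.018, -0.2, -5.0, -1.3, -1]
    - [0.033, -0.001, 0.016, -0.3, -5.0, -1.3, -1]
    - [0.034, -0.001, 0.012, -0.2, -5.0, -1.2, -1]
    - [0.035, 0, 0.01, -0.3, -5.0, -1.3, -1]
    - [0.003, 0, 0.009, 0, -4.2, 0, -1]
    - [0.005, 0, 0.009, 0, -4.1, 0, -1]
    - [0.004, 0, 0.009, 0, -4.2, 0, -1]
    - [0.006, 0, 0.009, 0, -4.2, 0, -1]
    - [0.006, 0, 0.008, 0, -4.1, 0, -1]
    - [0.007, 0, 0.007, 0, -4.2, 0, -1]

```text
t: 4.1
tcp_pos: [0.5312, 0.4776, 0.1967]
tool_rot: [0.556, 0.737, -0.231, 0.307]
force: [-0.3, 0.4, -0.0]
finger_gap: -0.001
gripper_force: 0.0
```

Run:
```python
from h import *
from station import manip
s=manip.sense();print(s["t"],s["q"].round(2),s["tcp_pos"],s["force"])
R=Ro.from_quat(s["tool_rot"])
print((R.inv()*tilt(45)).as_rotvec(degrees=True))
rows(s["tcp_pos"],R,[(tcp_for_U(-.09,.075),tilt(45),5)])
d=[manip.snapshot(n) for n in("scene","top")]
pickle.dump(d,open("d1.pkl","wb"))
a=d[0]["image"][110:290,100:340,::-1];b=d[1]["image"][100:220,130:290,::-1]
tip=s["tcp_pos"]+R.apply([0,0,.014]);print(proj(d[0],tip),proj(d[1],tip))
cv2.imwrite("pics/p1.png",np.vstack([cv2.resize(x,(400,300),interpolation=2) for x in(a,b)]))
```

```text
4.1 [ 0.82  0.94  0.93 -0.66  1.71  0.6 ] [0.53116487 0.477631   0.19674262] [-0.27690085  0.42631635 -0.00831804]
[-0.04622594  0.19932317 -0.11720073]
[[0.014,-0.001,0.019,-0.0,0.0,-0.0,-1],[0.015,-0.002,0.02,-0.0,0.1,-0.0,-1],[0.014,-0.001,0.019,-0.0,0.0,-0.1,-1],[0.015,-0.001,0.02,-0.0,0.1,0.0,-1],[0.014,-0.001,0.019,-0.0,-0.0,-0.0,-1]]
[119.00857495 186.62287118] [133.71742879 176.15481354]
```

View pics/p1.png

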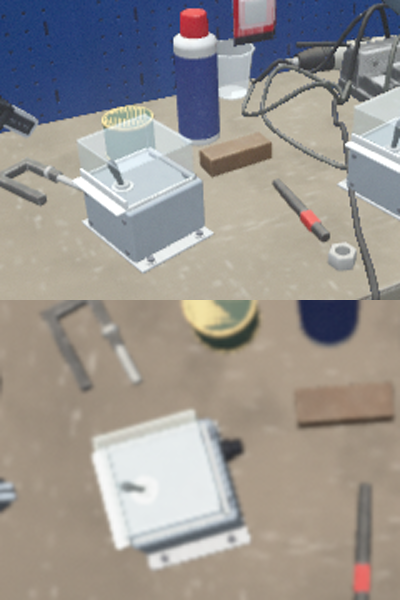

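The fingertip shows at the left edge near scene (122,185), and its projection lands within a few pixels of that. The box is untouched. Descending to the pre-entry pose.

Emit:
drive_tool:
  plan:
    - [0.014, -0.001, 0.019, 0, 0, 0, -1]
    - [0.015, -0.002, 0.02, 0, 0.1, 0, -1]
    - [0.014, -0.001, 0.019, 0, 0, -0.1, -1]
    - [0.015, -0.001, 0.02, 0, 0.1, 0, -1]
    - [0.014, -0.001, 0.019, 0, 0, 0, -1]
    - [0, 0, 0, 0, 0, 0, -1]

```text
t: 4.8
tcp_pos: [0.5293, 0.4569, 0.0751]
tool_rot: [0.555, 0.739, -0.232, 0.303]
force: [-0.2, -0.7, -1.0]
finger_gap: -0.003
gripper_force: 0.0
```

Run:
```python
from h import *
from station import manip
s=manip.sense();print(s["t"],s["tcp_pos"],s["force"])
R=Ro.from_quat(s["tool_rot"])
U=s["tcp_pos"]+R.apply([-.011,0,.014]);print("U",inbox(U),(R.inv()*tilt(45)).as_rotvec(degrees=True))
rows(s["tcp_pos"],R,[(tcp_for_U(-.055,.069),tilt(45),4)])
d=[manip.snapshot(n) for n in("scene","top")]
P=cloud(d[0]);
# fingertip cloud in box frame: upper-surface profile
q=P.reshape(-1,3);q=q[np.isfinite(q[:,2])];b=np.stack([(q-O)@ex,(q-O)@ey,q[:,2]],1)
m=(abs(b[:,1])<.03)&(b[:,0]<-.065)&(b[:,2]>.03)&(b[:,0]>-.16);f=b[m]
ax=np.array([.7071,0,-.7071]);up=np.array([.7071,0,.7071]);print(m.sum(),"tip along max",np.percentile(f@ax,[90,97,100]),"U along",inbox(U)@ax,"up pct",np.percentile(f@up,[3,50,90,97]),inbox(U)@up,"y",np.percentile(f[:,1],[3,97]))
a=d[0]["image"][140:260,100:260,::-1];c=d[1]["image"][120:210,130:250,::-1]
cv2.imwrite("pics/p2.png",np.vstack([cv2.resize(x,(400,300),interpolation=2) for x in(a,c)]))
```

```text
4.8 [0.52933218 0.45693342 0.07511193] [-0.24599419 -0.74380955 -1.01291296]
U [-0.08876704 -0.00116294  0.07296192] [-0.34827887 -0.09354724  0.13920277]
[[-0.005,0.0,0.007,-0.1,-0.0,0.0,-1],[-0.006,0.001,0.006,-0.1,-0.0,0.1,-1],[-0.005,-0.0,0.007,-0.1,-0.1,0.0,-1],[-0.005,0.0,0.007,-0.0,0.0,0.0,-1]]
434 tip along max [-0.12773849 -0.1207329  -0.11530214] U along -0.11435854563500292 up pct [-0.03165229 -0.01070963 -0.00437992 -0.00217791] -0.011175795267078521 y [-0.02812787  0.01179493]
```

View pics/p2.png

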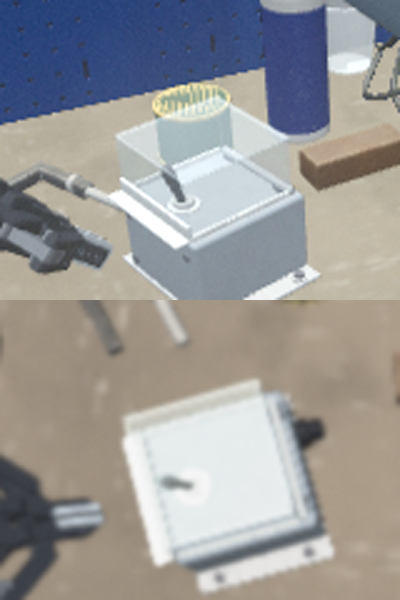

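The fingertip is just ahead of the lip and slightly below it, at scene crop (105,260), and it is centred on the box in the top view. Entering under the lip.

Emit:
drive_tool:
  plan:
    - [-0.005, 0, 0.007, 0, 0, 0, -1]
    - [-0.006, 0.001, 0.006, 0, 0, 0, -1]
    - [-0.005, 0, 0.007, 0, 0, 0, -1]
    - [-0.005, 0, 0.007, 0, 0, 0, -1]
    - [0, 0, 0, 0, 0, 0, -1]

```text
t: 5.4
tcp_pos: [0.5415, 0.4257, 0.074]
tool_rot: [0.556, 0.739, -0.229, 0.304]
force: [-0.1, 0.2, -1.3]
finger_gap: 0.001
gripper_force: 0.2
```

```bash
cat > st.py <<'E'
from h import *
from station import manip
def look(name=None):
    s=manip.sense();R=Ro.from_quat(s["tool_rot"]);U=s["tcp_pos"]+R.apply([-.011,0,.014])
    print(round(s["t"],2),"U",inbox(U).round(4),"F(box)",[round(float(s["force"]@e),1) for e in(ex,ey,ez)])
    if name:
        d=manip.snapshot("scene");cv2.imwrite(name,cv2.resize(d["image"][110:260,90:290,::-1],(600,450),interpolation=2))
    return s["tcp_pos"],R
E
python3 - <<'E'
from st import *
p,R=look()
rows(p,R,[(tcp_for_U(-.054,.085),tilt(45),4),(tcp_for_U(-.048,.106),tilt(45),5)])
E
```

```text
5.4 U [-0.0554  0.0018  0.0718] F(box) [-0.2, -0.0, -1.3]
[[-0.003,-0.0,-0.002,-0.0,-0.1,-0.0,-1],[-0.002,-0.001,-0.002,-0.0,-0.0,-0.0,-1],[-0.003,-0.0,-0.002,-0.1,-0.1,-0.1,-1],[-0.002,-0.001,-0.002,0.0,-0.0,0.0,-1],[-0.004,0.0,-0.002,0.0,-0.0,0.0,-1],[-0.004,0.0,-0.002,0.0,-0.0,0.0,-1],[-0.004,0.0,-0.003,0.0,-0.0,0.0,-1],[-0.003,0.0,-0.002,0.0,-0.0,0.0,-1],[-0.004,0.0,-0.002,0.0,-0.0,0.0,-1]]
```

Emit:
drive_tool:
  plan:
    - [-0.003, 0, -0.002, 0, 0, 0, -1]
    - [-0.002, -0.001, -0.002, 0, 0, 0, -1]
    - [-0.003, 0, -0.002, 0, 0, 0, -1]
    - [-0.002, -0.001, -0.002, 0, 0, 0, -1]
    - [0, 0, 0, 0, 0, 0, -1]

```text
t: 5.9
tcp_pos: [0.5395, 0.4252, 0.0874]
tool_rot: [0.556, 0.739, -0.229, 0.305]
force: [0.3, 0.8, -0.2]
finger_gap: 0.001
gripper_force: 0.3
```

Run:
```python
from st import *
p,R=look("pics/p3.png")
rows(p,R,[(tcp_for_U(-.047,.106),tilt(45),5)])
```

```text
5.9 U [-0.0555 -0.0002  0.0852] F(box) [-0.7, 0.5, -0.2]
[[-0.004,0.0,-0.002,0.0,-0.0,-0.0,-1],[-0.004,0.0,-0.001,0.0,-0.1,-0.0,-1],[-0.004,0.0,-0.002,0.0,-0.0,-0.0,-1],[-0.005,0.0,-0.002,0.0,-0.1,-0.1,-1],[-0.004,0.0,-0.002,0.0,0.0,0.0,-1]]
```

View pics/p3.png

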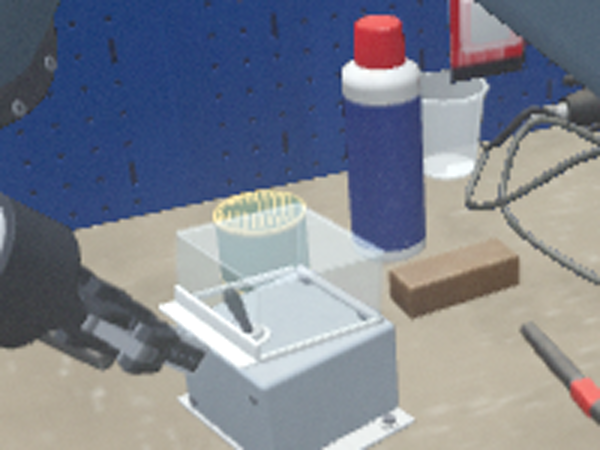

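The fingertip sits beneath the lip at (195,355), and the guard is barely lifted. Continuing upward.

Emit:
drive_tool:
  plan:
    - [-0.004, 0, -0.002, 0, 0, 0, -1]
    - [-0.004, 0, -0.001, 0, 0, 0, -1]
    - [-0.004, 0, -0.002, 0, 0, 0, -1]
    - [-0.005, 0, -0.002, 0, 0, 0, -1]
    - [-0.004, 0, -0.002, 0, 0, 0, -1]
    - [0, 0, 0, 0, 0, 0, -1]

```text
t: 6.55
tcp_pos: [0.5423, 0.4163, 0.1089]
tool_rot: [0.556, 0.738, -0.229, 0.305]
force: [0.2, 0.1, 0.3]
finger_gap: 0.002
gripper_force: 0.2
```

Run:
```python
from st import *
p,R=look("pics/p4.png")
rows(p,R,[(tcp_for_U(-.016,.106),tilt(45),10)])
```

```text
6.55 U [-0.0462  0.      0.1067] F(box) [-0.0, 0.2, 0.3]
[[-0.002,-0.0,0.002,-0.0,-0.0,-0.0,-1],[-0.002,-0.0,0.002,-0.0,-0.0,-0.0,-1],[-0.002,-0.0,0.003,-0.0,-0.1,-0.0,-1],[-0.002,-0.0,0.002,-0.0,0.0,-0.1,-1],[-0.002,-0.0,0.002,-0.0,0.0,0.0,-1],[-0.002,-0.0,0.002,-0.0,-0.0,0.0,-1],[-0.003,-0.0,0.002,-0.0,-0.0,0.0,-1],[-0.002,-0.0,0.002,-0.0,-0.0,-0.0,-1],[-0.002,-0.0,0.003,-0.0,-0.1,-0.0,-1],[-0.002,-0.0,0.002,-0.0,0.0,-0.0,-1]]
```

View pics/p4.png

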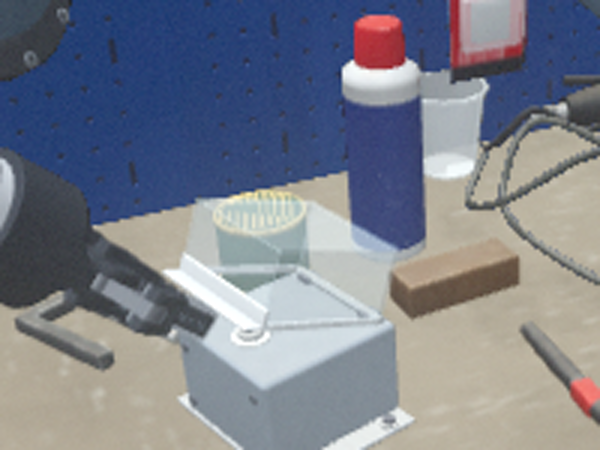

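The guard is clearly raised, with its lip edge running (180,260)-(268,325) over the finger, and the toggle has not been reached. I'll lift slightly more for margin, then push toward the hinge.

Emit:
drive_tool:
  plan:
    - [-0.002, 0, -0.002, 0, 0, 0, -1]
    - [-0.001, 0, -0.001, 0, 0, 0, -1]
    - [0, 0, 0, 0, 0, 0, -1]
    - [0, 0, 0, 0, 0, 0, -1]
    - [-0.002, 0, 0.002, 0, 0, 0, -1]
    - [-0.002, 0, 0.002, 0, 0, 0, -1]
    - [-0.002, 0, 0.003, 0, 0, 0, -1]
    - [-0.002, 0, 0.002, 0, 0, 0, -1]

```text
t: 7.4
tcp_pos: [0.5453, 0.4051, 0.1114]
tool_rot: [0.556, 0.739, -0.229, 0.305]
force: [-1.0, 2.1, 1.7]
finger_gap: -0.001
gripper_force: 1.4
```

Emit:
drive_tool:
  plan:
    - [-0.002, 0, 0.002, 0, 0, 0, -1]
    - [-0.002, 0, 0.002, 0, 0, 0, -1]
    - [-0.002, 0, 0.002, 0, 0, 0, -1]
    - [-0.002, 0, 0.002, 0, 0, 0, -1]
    - [0, 0, 0, 0, 0, 0, -1]

```text
t: 7.9
tcp_pos: [0.5486, 0.3937, 0.1113]
tool_rot: [0.556, 0.739, -0.229, 0.305]
force: [0.6, 0.5, -0.4]
finger_gap: -0.002
gripper_force: 0.3
```

Run:
```python
from st import *
p,R=look("pics/p5.png")
```

```text
7.9 U [-0.0226 -0.0002  0.1091] F(box) [-0.3, 0.7, -0.4]
```

View pics/p5.png

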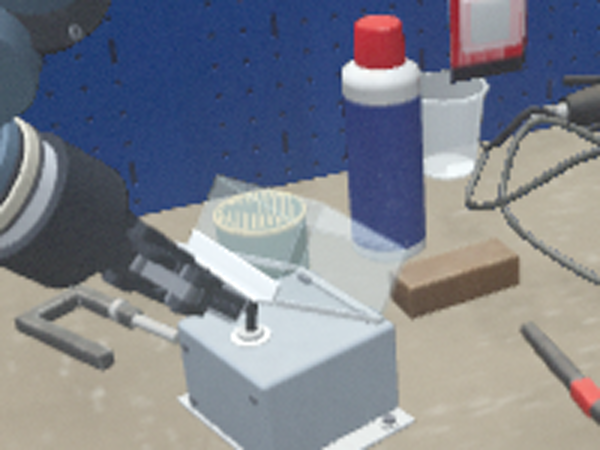

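The toggle, at (250,318), now stands about upright behind the fingertip with the guard up. Pushing on in small steps.

Emit:
drive_tool:
  plan:
    - [-0.001, 0, 0.001, 0, 0, 0, -1]
    - [-0.001, 0, 0.001, 0, 0, 0, -1]
    - [-0.001, 0, 0.001, 0, 0, 0, -1]
    - [0, 0, 0, 0, 0, 0, -1]

```text
t: 8.35
tcp_pos: [0.5495, 0.39, 0.111]
tool_rot: [0.556, 0.739, -0.229, 0.305]
force: [0.7, 1.3, -0.2]
finger_gap: 0.001
gripper_force: 0.6
```

Run:
```python
from st import *
p,R=look("pics/p6.png")
```

```text
8.35 U [-0.0189 -0.0004  0.1089] F(box) [-1.1, 1.0, -0.2]
```

View pics/p6.png

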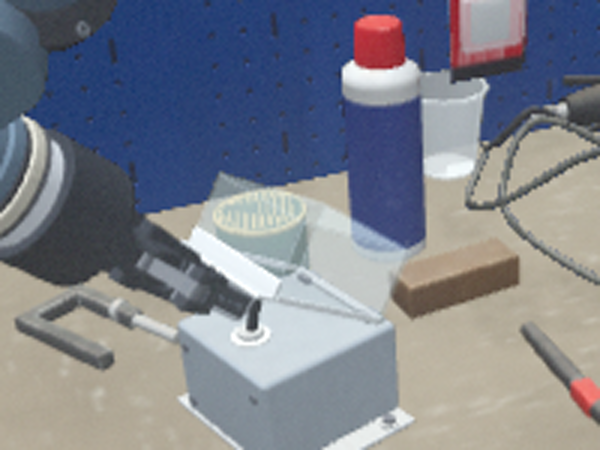

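The toggle now leans to the hinge, with its tip at (258,300). I'll compare that with the projected positions while nudging further until the stop is felt.

Emit:
drive_tool:
  plan:
    - [-0.001, 0, 0.001, 0, 0, 0, -1]
    - [-0.001, 0, 0.001, 0, 0, 0, -1]
    - [0, 0, 0, 0, 0, 0, -1]

```text
t: 8.7
tcp_pos: [0.5501, 0.3882, 0.111]
tool_rot: [0.556, 0.739, -0.228, 0.304]
force: [-1.3, 3.3, -0.1]
finger_gap: 0.001
gripper_force: 1.6
```

Run:
```python
from st import *
p,R=look("pics/p7.png")
d=pickle.load(open("d0.pkl","rb"))["scene"]
for q in(0,.3,.4,.48,.6):
    a=q-.3;print(q,((proj(d,box(-.023+.042*np.sin(a),.076+.042*np.cos(a)))-[90,110])*3).round())
print(((proj(d,box(-.023,.076))-[90,110])*3).round())
```

```text
8.7 U [-0.0169 -0.0003  0.1088] F(box) [-3.6, -0.3, -0.1]
0 [229. 290.]
0.3 [246. 280.]
0.4 [251. 278.]
0.48 [256. 277.]
0.6 [262. 276.]
[252. 335.]
```

View pics/p7.png

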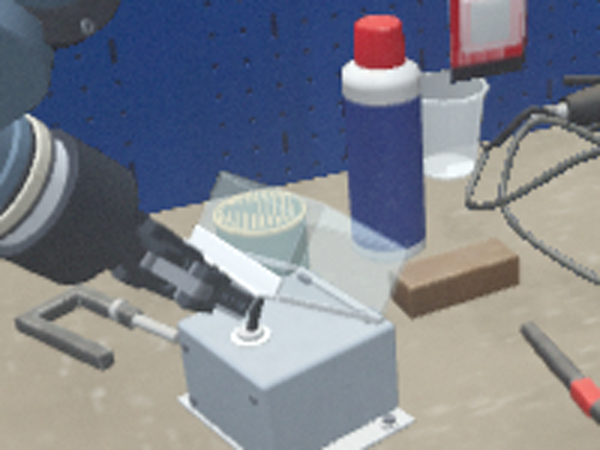

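The toggle leans further, with its visible top at (260,298) and partly hidden by the lip. Force is starting to rise at 3.6 N. One more small nudge.

Emit:
drive_tool:
  plan:
    - [-0.001, 0, 0.001, 0, 0, 0, -1]
    - [0, 0, 0, 0, 0, 0, -1]

```text
t: 8.95
tcp_pos: [0.5502, 0.388, 0.1111]
tool_rot: [0.556, 0.739, -0.227, 0.304]
force: [-2.4, 8.2, 0.6]
finger_gap: -0.0
gripper_force: 2.3
```

Run:
```python
from st import *
p,R=look()
```

```text
8.95 U [-0.0168 -0.0003  0.1088] F(box) [-8.5, 0.0, 0.6]
```

The tool stopped moving with force at 8.5 N, so the toggle is at its end stop. Withdrawing.

Emit:
drive_tool:
  plan:
    - [0.004, 0, -0.004, 0, 0, 0, -1]
    - [0.005, 0, -0.005, 0, 0, 0, -1]
    - [0.005, 0, -0.005, 0, 0, 0, -1]
    - [0.005, 0, -0.005, 0, 0, 0, -1]
    - [0.003, 0, -0.008, 0, 0, 0, -1]
    - [0, 0, -0.015, 0, 0, 0, -1]
    - [0, 0, -0.025, 0, 0, 0, -1]
    - [0, 0, -0.035, 0, 0, 0, -1]
    - [0, 0, -0.035, 0, 0, 0, -1]
    - [0, 0, 0, 0, 0, 0, -1]

```text
t: 9.95
tcp_pos: [0.5196, 0.499, 0.1986]
tool_rot: [0.557, 0.739, -0.223, 0.306]
force: [0.4, -0.3, 0.5]
finger_gap: -0.001
gripper_force: 0.0
```

Run:
```python
from st import *
p,R=look("pics/p8.png")
```

```text
9.95 U [-0.1319  0.0014  0.1963] F(box) [0.4, 0.3, 0.5]
```

View pics/p8.png

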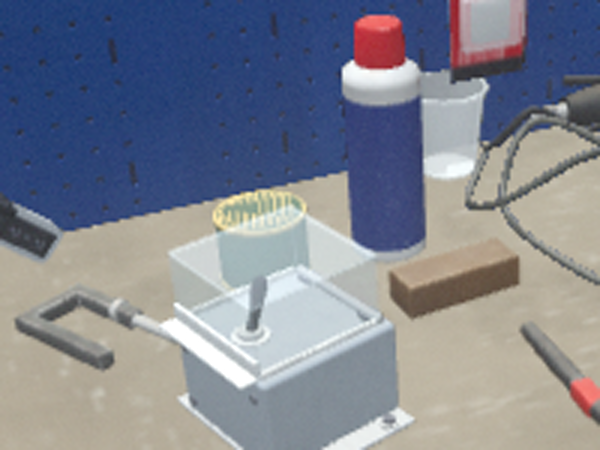

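The guard is shut and the toggle tip is at (262,278), matching the full-on projection of (262,276). The finger is clear. Letting it settle, then handing in.

Emit:
drive_tool:
  plan:
    - [0, 0, -0.01, 0, 0, 0, -1]
    - [0, 0, 0, 0, 0, 0, -1]
    - [0, 0, 0, 0, 0, 0, -1]
    - [0, 0, 0, 0, 0, 0, -1]
    - [0, 0, 0, 0, 0, 0, -1]

```text
t: 10.5
tcp_pos: [0.5177, 0.4999, 0.1994]
tool_rot: [0.556, 0.739, -0.23, 0.305]
force: [0.7, 0.4, 0.3]
finger_gap: -0.002
gripper_force: 0.0
```

```bash
python3 -c "
from station import manip
print(manip.sign_off())"
```

```text
the job is handed in; nothing more can be done
None
```

I lifted the guard of switch_1 (the left box), pushed its toggle to the on stop and drew the finger out; the last picture shows the guard shut and the toggle on, and I handed the job in at about 10.5 s, with no verdict shown.

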